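# Rig the telescopic bridge bar over the sample beaker

### The job

Rig the probe stand: lay the telescopic bridge bar level in the stand's two white saddles, its black end collars just outside them and its blue pull grip towards the fork, and throw the red-tabbed spring strap over it until it snaps shut. Draw the bar's inner tube out by the blue grip until the sprung button pops up through the hole nearest that end and the black nose lies in the fork. Do not tip or shift the bottles, the carton or the beakers, and leave everything let go and at rest.

Things in the scene. Friction and masses are not known exactly. Their poses are not given: they have to be found in the camera images.
- bar_mid (a point): Centre of the bridge bar's outer tube: aluminium, 22 x 22 mm, 120 mm long, lying loose and level, axis 14 mm above the bench; the whole bar 0.18 to 0.3 kg. x runs along it to the blue grip, z up. Black collars 28 x 28 mm at its ends: x -60 to -54 and +55 to +60 mm. May be gripped across its 22 mm anywhere between the collars.
- bar_hole (a point): Top of the front hole (11 mm across) in the outer tube's top face, 24 mm ahead of bar_mid and 11 mm above it; the button must pop up here. A like hole lies 48 mm behind it. Axes as bar_mid.
- bar_grip (a point): Centre of the blue ribbed pull grip on the bar's inner tube, 24 x 24 mm and 24 mm long, on the bar's axis, axes as bar_mid; 76 mm + the joint bar_inner ahead of bar_mid. Behind it the bare steel inner tube, 16 x 16 mm; ahead of it a black nose 14 x 14 mm that ends 32 mm ahead of this point.
- bar_inner (a joint): Inner tube drawn out, m. Starts at 0.010 to 0.030 with the button held down under the tube's top wall; at 0.048 (play 0.0015 each way) the button pops up through the front hole and locks it both ways, holding over 25 N. About 3 N of friction; pulling also draws the seated bar forward first, up to 9 mm. At 0 it would lock in the wrong, rear hole.
- bar_button (a joint): The sprung brass button, 8 mm, domed, on the inner tube, pointing up: 0 when it stands fully up through a hole, 3.5 mm proud of the outer tube; about 0.0055 (m) when held down under the tube's wall.
- seat (a point): On the fixed probe stand (grey base 246 x 104 mm): where bar_mid lies when the bar is seated, 135 mm above the bench, midway in its 4.5 mm of play to either end. x runs along the seated bar to the fork (the bar's x must point the same way), z up, y to the side of the strap's hinge. Between the saddles there is finger room down to 75 mm below this point.
- saddle_front (a point): Centre of the front saddle on the bar's axis, 45.5 mm ahead of seat; the rear saddle is alike, 45.5 mm behind seat. White, 9 mm thick, 49 mm wide, open-topped slot 26 mm wide, flared to 40 mm at the mouth 8 mm above this point; floor 11 mm below it. The collars go outside the two saddles; the rear one bears on the rear saddle when the inner tube is pulled.
- fork (a point): Middle of the fork slot on the bar's axis, 150 mm ahead of seat; fork 8 mm thick, slot 21 mm wide, open above, floor 9 mm below and prongs 14 mm above this point. The nose slides in lengthwise as the inner tube is drawn out.
- latch_hinge (a point): Hinge of the hold-down strap, beside the front saddle: 45.5 mm ahead of seat, 34 mm to its +y, 14 mm above it; hinge axis along seat's x.
- latch_tab (a point): Middle of the red tab on the steel hold-down strap (strap 9 mm wide, tab 11 mm); 44 mm from the hinge, the tab ends 54 mm from it. Open, the strap stands up beside the bar and leans 25 degrees outwards from upright; shut, it lies level across the bar, 1 mm clear of its top.
- latch (a joint): Strap angle, rad: 0 open (as found), 2.0 shut on its stop. A spring strut drives it away from 1.0 to either stop: leaving the open stop takes about 0.1 N m inwards, over the bar (3 N at 30 mm from the hinge), falling to nothing at 1.0; past that it snaps shut by itself.
- sample_beaker: Loose glass beaker on the stand's base, below the gap between front saddle and fork, 74 x 80 x 91 mm, rim about 33 mm below the seated bar's axis; origin at the centre of its underside.
- dropper_bottle: Loose brown bottle with black cap, 33 mm diameter, 75 mm high, near the bar; origin at the centre of its underside.
- amber_bottle: Loose brown bottle with black cap, 40 mm diameter, 82 mm high, near the bar; origin at the centre of its underside.
- small_carton: Loose blue carton, 48 x 60 x 32 mm high, near the bar's rear end; origin at the centre of its underside.
- small_beaker: Loose small glass beaker, 53 x 59 x 61 mm, near the bar's front end; origin at the centre of its underside.
Things that resemble listed ones, but are neither listed nor needed, are in the scene too. What is shaped like the part that bears bar_mid but turquoise is not meant.

How it is judged:
By the outcome, as a careful person would: the job done as asked, in the order asked, and still so for the second after the job is handed in, with the robot touching nothing.
It also fails if it takes over 61 s, if anything falls off the work surface, if the arm or the gripper's body presses on something with over 40 N, if the wrist force passes 120 N, or if a joint passes its speed limit or range.

### The arm

A 6-joint arm with a two-finger parallel gripper is mounted at the origin on a cart in front of the work surface, level with it; the furniture and walls round the work are solid. World frame = base frame: x ahead of the robot, y to its left, z up, the work surface at z = 0. Lengths are in mm, angles in rad, forces in N, time in s.
With the tool pointing down it reaches from about 300 to 875 mm from the base axis. Payload 6.4 kg.
Tool frame: the origin (TCP) lies midway between the tips of the shut fingers; the grasp point (between the pads) lies 19 mm behind it; z points along the fingers, y is the line along which they close (so a half turn about z gives the same grasp; the last joint's range is limited). The gripper opens to 88 mm and grips with 3 to 60 N. Pads are 18 mm wide; open, the fingers measure 123 mm over their backs; the gripper's body (75 mm by 187 mm) begins 45 mm behind the grasp point.
Start: joints at [-1.526, 0.181, 1.607, -0, 1.354, -0.206], TCP at [142.718, -557.021, 238.714] pointing down, gripper open.
Joint ranges: [-2.99, 2.99], [-0.89, 2.07], [0.3, 2.58], [-1.14, 4.28], [0, 2.63], [-3.12, 3.12]. Speed limits (rad/s): [2.57, 2.57, 3.01, 3.14, 3.14, 3.14].

### API

Orientations are given as a unit quaternion [w, x, y, z].
In Python, from station import bot, optics gives the robot as it stands.
- The arm moves only by the shell command python3 -m creep 'ROWS' [OPENING]. ROWS is JSON, a list of rows, each a list of 4 numbers: the shift along the tool's x, y, z each as a share of 0.12 m, from -1 to 1, then the turn about the tool's z as a share of 360 degrees, from -1 to 1. In form: [[dx, dy, dz, turn], ...]. A call has 1 to 8 rows; each row shifts and turns the commanded pose from where the row before left it, along the tool's axes as they then stand; what a row does not reach is not made up. A row lasts 1/10 s, in which the tool goes at most 50 mm and 8.59 degrees, less where a joint would pass 70% of its speed; a pose out of reach is approached as far as the arm can. A call with a number of a shift or a turn outside -1 to 1 is refused whole. A call with a gripper value outside its range is refused whole. OPENING is the gripper command: -1 is shut, 1 is fully open, values between are in proportion, set as the call begins (- or left out, the last holds). The fingers move at their own pace and stop on an object; the grip force is fixed at half the most. Time passes only in rows, so rows that do not move let the fingers close. It gives the time, the measured TCP pose, the force, the opening and the grip force at its end, in the units of the state.
- bot.sense(): the state, without advancing time (a new reading comes with each control period).
- optics.get_image(name): name is "side" or "top"; returns (picture, depth): 400x640x3 uint8, red, green, blue; 400x640 float32, mm along the optical axis (not along the pixel's ray), 0 where there is no reading.
- optics.get_calibration(name): a dict with "fx", "fy", "cx", "cy" (pixels), "dist" ([k1, k2, p1, p2, k3] as OpenCV has them; the pictures are not rectified), "view" (4x4, takes a point from world to camera coordinates). Camera axes: x right, y up, looking along -z (the intrinsics and any distortion apply to the point x, -y, -z); pixel columns grow to the right and rows downward; lengths in mm; the calibration is good to about 2 mm. A picture is of the moment at which its call begins. get_calibration takes no time and is no camera call.
- bot.job_done(): hands the job in; it is judged then, once.
The state is a dict: "time_s": time; "qpos": joint angles; "qvel": joint speeds; "joint_efforts": joint torques, N m; "tcp_pos": TCP position; "orientation": TCP orientation; "contact_force": force on the tool from outside, world axes, zero at the start; "wrist_torque": the same for the moment, N m; "opening": finger opening in mm; "gripper_force": force on a finger pad.
Only numpy, scipy, OpenCV 4.12 (cv2) and the standard library are available. Lean on these libraries where they do the work, as an engineer would, in place of code of your own. Each camera call takes 0.05 s, during which the arm holds its last target. There are 200 camera calls.

## Working session

There is one attempt and no reset: what is moved stays moved. The work goes in short steps, Python scripts to look and compute and a shell command to move; the robot and the scene stay as the last step left them, time stands still between calls to the robot, and variables do not carry over. Pictures are saved under pics/ and viewed, at most 10 in all, crops included, and the job is handed in when it is done.

```bash
mkdir -p pics; ls; cat > h.py <<'E'
import numpy as np,cv2
from station import bot,optics
def snap(n):
    im,d=optics.get_image(n); np.savez(f'{n}.npz',im=im,d=d); return im,d
def load(n):
    z=np.load(f'{n}.npz'); return z['im'],z['d']
def world(n,uv,z=None,d=None):
    c=optics.get_calibration(n);K=np.array([[c['fx'],0,c['cx']],[0,c['fy'],c['cy']],[0,0,1.]])
    uv=np.array(uv,float).reshape(-1,1,2)
    p=cv2.undistortPoints(uv,K,np.array(c['dist'])).reshape(-1,2)
    V=np.linalg.inv(np.array(c['view']))
    ray=np.c_[p[:,0],-p[:,1],-np.ones(len(p))]
    R=ray@V[:3,:3].T;o=V[:3,3]
    if z is not None: s=(z-o[2])/R[:,2]
    else: s=np.asarray(d).reshape(-1)
    return o+R*s[:,None]
def proj(n,P):
    c=optics.get_calibration(n);K=np.array([[c['fx'],0,c['cx']],[0,c['fy'],c['cy']],[0,0,1.]])
    P=np.atleast_2d(P);V=np.array(c['view']);q=P@V[:3,:3].T+V[:3,3]
    q=q*[1,-1,-1]
    return cv2.projectPoints(q,np.zeros(3),np.zeros(3),K,np.array(c['dist']))[0].reshape(-1,2)
E
python3 - <<'E'
from h import *
for n in('top','side'):
    im,d=snap(n); cv2.imwrite(f'pics/{n}0.png',im[:,:,::-1])
    c=optics.get_calibration(n);print(n,c['fx'],np.linalg.inv(c['view'])[:3].round(2).tolist())
print(bot.sense())
E
```

```text
pics
top 385.82196058622594 [[0.03, 0.99, -0.11, 423.89], [-1.0, 0.03, 0.01, 21.95], [0.01, 0.11, 0.99, 1172.2]]
side 374.32793621493437 [[-1.0, -0.04, 0.03, 533.37], [0.05, -0.66, 0.75, 707.86], [-0.01, 0.75, 0.66, 745.43]]
{'time_s': 0.1, 'qpos': array([-1.52630478e+00,  1.81427957e-01,  1.60785689e+00, -2.08428735e-05,
        1.35378925e+00, -2.06273298e-01]), 'qvel': array([ 0.0011423 , -0.00095106, -0.00293936, -0.00079034, -0.00039915,
        0.0003565 ]), 'joint_efforts': array([ 1.10711560e-03, -4.34817910e+01, -3.42694116e+01,  7.04861828e-02,
        3.40293429e-02, -4.29412955e-05]), 'tcp_pos': array([ 142.68824745, -556.54516718,  237.94674298]), 'orientation': array([-7.39123583e-04,  9.92149363e-01,  1.25056360e-01,  4.97103710e-05]), 'contact_force': array([0.09993538, 0.09773669, 0.33628429]), 'wrist_torque': array([-0.0280754 ,  0.02034999, -0.01710558]), 'gripper_force': 0.0, 'opening': 88.10208890188756}
```

View pics/top0.png

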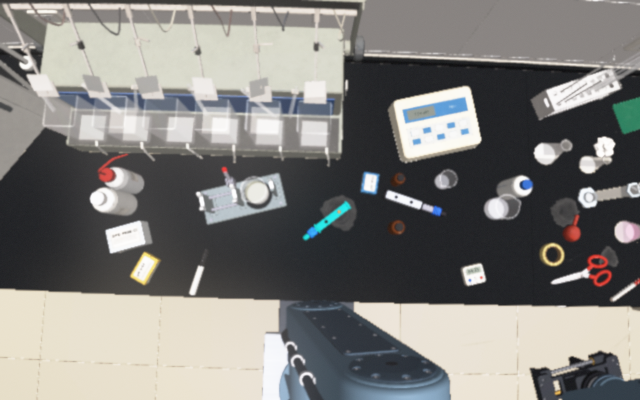

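View pics/side0.png

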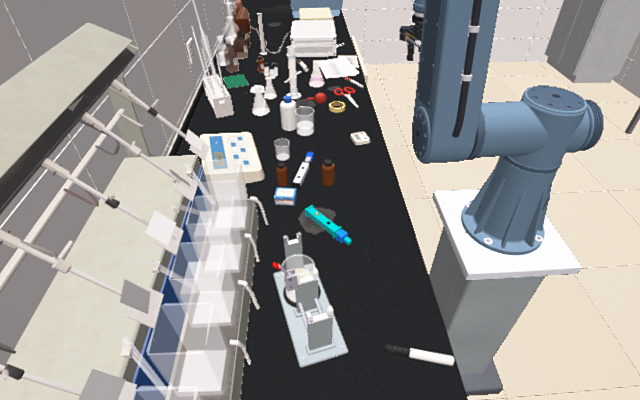

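The bar lies near top (385–440, 195–213) with its blue end to the right; the stand is near top (243,198), and the red tab is at (225,170). I'll enlarge both.

```bash
python3 - <<'E'
from h import *
t,_=load('top');s,_=load('side')
r=lambda a:cv2.resize(a,(400,300),interpolation=cv2.INTER_CUBIC)
a=r(t[160:235,190:290]);b=r(t[160:235,360:460]);c=r(s[225:375,230:430]);d=r(s[135:210,250:350])
cv2.imwrite('pics/c1.png',np.vstack([np.hstack([a,b]),np.hstack([c,d])])[:,:,::-1])
E
```

```text
(no output)
```

View pics/c1.png

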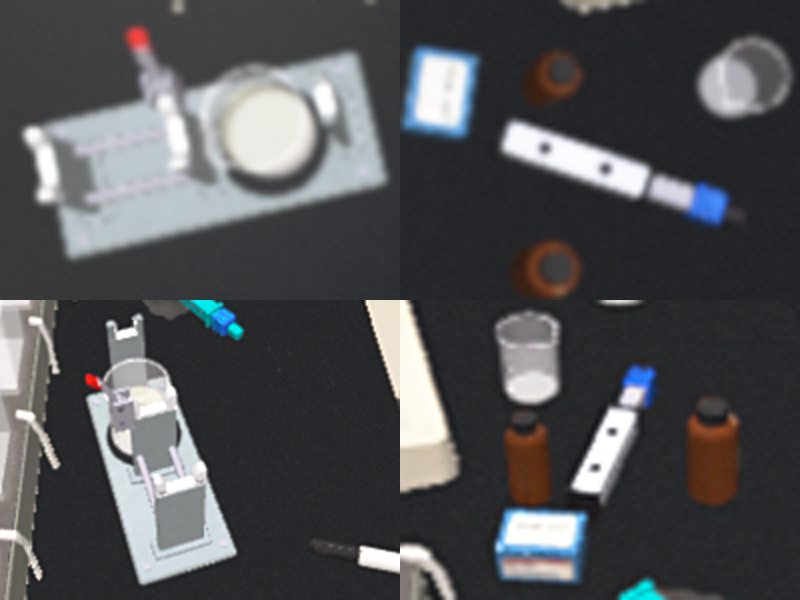

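```bash
python3 - <<'E'
from h import *
t,d=load('top');hsv=cv2.cvtColor(t,cv2.COLOR_RGB2HSV)
def cloud(u0,u1,v0,v1):
    u,v=np.meshgrid(np.arange(u0,u1),np.arange(v0,v1));uv=np.c_[u.ravel(),v.ravel()]
    return uv,world('top',uv,d=d[v0:v1,u0:u1])
# bar
uv,P=cloud(360,460,160,235);h=hsv[uv[:,1],uv[:,0]].astype(int)
box=(uv[:,0]>384)&(uv[:,0]<425)&(uv[:,1]>188)&(uv[:,1]<212)
w=box&(h[:,2]>150)&(h[:,1]<60)
q=world('top',uv[w],z=25)[:,:2].astype(np.float32)
print('bar white',w.sum(),cv2.minAreaRect(q),'z',np.median(P[w,2]))
b=(uv[:,0]>425)&(uv[:,1]>195)&(h[:,0]>105)&(h[:,0]<125)&(h[:,1]>150)&(h[:,2]>120)
qb=world('top',uv[b],z=26)[:,:2];print('grip',b.sum(),qb.mean(0),cv2.minAreaRect(qb.astype(np.float32)),np.median(P[b,2]))
# hand corners/holes
px=lambda x,y:(360+(x-400)/4-.4,160+y/4-.4)
print('holes',world('top',[px(545,148),px(605,169)],z=25)[:,:2])
print('carton,bottles,beaker',world('top',[px(441,90)],z=32)[:,:2],world('top',[px(563,69)],z=75)[:,:2],world('top',[px(557,267)],z=82)[:,:2],world('top',[px(757,75)],z=61)[:,:2])
# stand
uv,P=cloud(190,290,160,235)
for lo,hi in((120,142),(142,156),(156,200)):
    m=((P[:,2]>lo)&(P[:,2]<hi)).reshape(75,100).astype(np.uint8)
    n,L,S,C=cv2.connectedComponentsWithStats(m)
    for i in range(1,n):
        k=L.ravel()==i
        if k.sum()>3: print(lo,k.sum(),(C[i]+[190,160]).round(1),P[k].mean(0).round(1),P[k].min(0).round(0),P[k].max(0).round(0))
m=(P[:,2]>8)&(P[:,2]<18)&(uv[:,1]>170)
sx=lambda x,y:(190+x/4-.4,160+y/4-.4)
g=world('top',[sx(352,55),sx(386,182),sx(73,258),sx(28,125)],z=12);print('base',g.round(1).tolist())
print('saddle tops',world('top',[sx(32,130),sx(48,198),sx(170,102),sx(182,163)],z=143)[:,:2].round(1).tolist())
print('fork',world('top',[sx(325,92),sx(327,103)],z=149)[:,:2].round(1).tolist())
E
```

```text
bar white 306 ((554.9966430664062, -248.63037109375), (123.21695709228516, 24.101285934448242), 73.18868255615234) z 24.67587210353281
grip 71 [ 525.27714467 -343.86416193] ((525.0811767578125, -343.93109130859375), (24.38591194152832, 26.075672149658203), 73.87535858154297) 26.278668447569544
holes [[ 564.20638528 -219.92307662]
 [ 549.7201263  -265.38029575]]
carton,bottles,beaker [[ 604.67031168 -139.89455834]] [[ 616.04470533 -222.12476141]] [[ 472.62761141 -217.06942461]] [[ 618.74272063 -369.05631237]]
120 73 [234.2 192.3] [549.6 243.1 129.6] [521. 233. 120.] [581. 257. 142.]
120 25 [270.3 183.9] [575.9 146.2 127.7] [565. 141. 122.] [588. 152. 136.]
120 6 [272.5 191. ] [556.1 138.8 131.3] [553. 137. 127.] [562. 142. 138.]
120 65 [201.2 200.6] [524.1 332.  129. ] [501. 322. 120.] [545. 344. 141.]
142 45 [230.3 182.6] [573.1 250.8 149.8] [562. 241. 143.] [588. 262. 156.]
142 12 [268.5 178.7] [587.  149.1 148.1] [583. 145. 143.] [592. 153. 152.]
142 11 [271.1 189.6] [557.6 140.9 148.1] [554. 138. 145.] [563. 144. 151.]
142 5 [197.8 192.8] [543.6 338.2 143.3] [543. 335. 142.] [546. 343. 145.]
142 7 [234.9 200.7] [525.2 237.1 143.9] [522. 234. 142.] [530. 242. 146.]
142 7 [201.3 207.7] [503.7 326.2 143.5] [500. 322. 142.] [506. 330. 146.]
156 63 [226.9 174.5] [589.9 254.9 176.7] [574. 242. 156.] [604. 265. 199.]
156 4 [226.8 182.8] [571.2 258.5 157.1] [568. 258. 157.] [573. 261. 157.]
base [[626.0, 139.1, 12.0], [529.7, 109.4, 12.0], [465.2, 342.2, 12.0], [564.7, 382.6, 12.0]]
saddle tops [[545.5, 339.0], [500.0, 325.2], [567.3, 247.0], [526.3, 236.7]]
fork [[576.4, 142.2], [569.0, 140.6]]
```

```bash
cat >> h.py <<'E'
BM=np.array([557.,-242.7]);BU=np.array([np.cos(np.radians(-107.3)),np.sin(np.radians(-107.3))])
def barf(P): r=P[:,:2]-BM; return np.c_[r@BU,r@[-BU[1],BU[0]],P[:,2]]
E
python3 - <<'E'
from h import *
for n,box in(('top',(360,460,160,245)),('side',(250,350,135,210))):
    t,d=load(n);hsv=cv2.cvtColor(t,cv2.COLOR_RGB2HSV)
    u0,u1,v0,v1=box;u,v=np.meshgrid(np.arange(u0,u1),np.arange(v0,v1));uv=np.c_[u.ravel(),v.ravel()]
    P=world(n,uv,d=d[v0:v1,u0:u1]);B=barf(P)
    for nm,c,r in(('drop',(-37,50),24),('amb',(1,-88),30),('cart',(-112,15),42),('beak',(102,96),40)):
        k=np.hypot(B[:,0]-c[0],B[:,1]-c[1])<r
        for z0,z1 in((10,30),(30,50),(50,62),(62,73),(73,80),(80,95)):
            q=B[k&(B[:,2]>z0)&(B[:,2]<=z1)]
            if len(q)>2: print(n,nm,z0,len(q),'x',q[:,0].min().round(),q[:,0].max().round(),'y',q[:,1].min().round(),q[:,1].max().round(),'c',q.mean(0).round(1))
E
```

```text
top drop 10 18 x -54.0 -28.0 y 32.0 54.0 c [-44.6  38.2  18.7]
top drop 30 21 x -54.0 -27.0 y 32.0 55.0 c [-44.6  38.5  40.2]
top drop 50 38 x -53.0 -22.0 y 32.0 63.0 c [-38.3  44.   58.3]
top drop 62 29 x -50.0 -27.0 y 35.0 60.0 c [-40.5  44.5  66.3]
top drop 73 35 x -46.0 -28.0 y 39.0 59.0 c [-37.2  48.2  75.8]
top amb 10 15 x -20.0 -1.0 y -107.0 -73.0 c [-15.  -93.1  21.8]
top amb 30 17 x -19.0 0.0 y -107.0 -71.0 c [-12.4 -95.3  39.7]
top amb 50 15 x -20.0 1.0 y -107.0 -84.0 c [-14.5 -95.8  57.4]
top amb 62 77 x -18.0 19.0 y -107.0 -69.0 c [ -1.9 -89.5  67.6]
top amb 73 13 x -12.0 12.0 y -99.0 -74.0 c [ -2.1 -86.7  77.5]
top amb 80 56 x -11.0 13.0 y -99.0 -76.0 c [ -0.3 -87.6  82.9]
top cart 10 135 x -140.0 -88.0 y -20.0 46.0 c [-115.5    9.6   26.8]
top cart 30 187 x -137.0 -87.0 y -18.0 43.0 c [-112.2   12.3   31.9]
top beak 10 71 x 77.0 125.0 y 71.0 119.0 c [101.4  96.2  20.3]
top beak 30 69 x 76.0 125.0 y 71.0 119.0 c [102.2  97.5  39.9]
top beak 50 75 x 75.0 128.0 y 68.0 121.0 c [103.8  98.7  57.4]
top beak 62 10 x 75.0 125.0 y 69.0 120.0 c [99.4 94.3 63.5]
side drop 10 51 x 
[... 308 characters left out ...]
mb 10 63 x -23.0 -4.0 y -107.0 -72.0 c [-15.4 -91.4  19.9]
side amb 30 64 x -22.0 6.0 y -108.0 -68.0 c [-14.1 -90.6  40. ]
side amb 50 46 x -21.0 -5.0 y -107.0 -68.0 c [-15.2 -89.2  56.3]
side amb 62 51 x -20.0 6.0 y -106.0 -71.0 c [ -9.3 -90.   66.6]
side amb 73 31 x -16.0 8.0 y -99.0 -76.0 c [ -5.3 -88.   77.7]
side amb 80 11 x -11.0 8.0 y -94.0 -78.0 c [  0.6 -87.   80.9]
side cart 10 267 x -143.0 -90.0 y -17.0 47.0 c [-120.7   13.5   25. ]
side cart 30 30 x -134.0 -92.0 y -16.0 39.0 c [-116.3   12.    30.7]
side beak 10 71 x 73.0 122.0 y 73.0 120.0 c [82.8 93.5 20. ]
side beak 30 125 x 73.0 126.0 y 73.0 122.0 c [96.6 96.4 40.9]
side beak 50 66 x 71.0 123.0 y 69.0 124.0 c [98.9 97.9 55.6]
```

```bash
cat >> h.py <<'E'
from scipy.spatial.transform import Rotation as Ro
def go(x,y,z,yaw_y):
    """how far to target: tool y at world angle yaw_y deg"""
    s=bot.sense();q=s['orientation'];M=Ro.from_quat([q[1],q[2],q[3],q[0]]).as_matrix()
    a=np.degrees(np.arctan2(M[1,1],M[0,1]));w=(yaw_y-a+180)%360-180
    d=np.array([x,y,z])-s['tcp_pos']
    t=M.T@d;M2=Ro.from_euler('z',w,degrees=True).as_matrix()@M
    print('t',s['time_s'],'tcp',s['tcp_pos'].round(1),'yaw_y',a.round(2),'F',s['contact_force'].round(1),'open',round(s['opening'],1),'gf',round(s['gripper_force'],1))
    print('turn share',round(-w/360,4),'shift now',(t/120).round(3),'shift after turn',(M2.T@d/120).round(3),'dist',np.linalg.norm(d).round(1))
E
python3 -m creep '[[0,0,0,-0.0231],[0,0,0,-0.0231],[0,0,0,-0.0231],[0,0,0,-0.0231],[0,0,0,-0.0231],[0,0,0,-0.0231],[0,0,0,-0.0231],[0,0,0,0]]' 0
python3 -c "
from h import *
go(544.5,-282.8,200,-17.3)"
```

```text
time_s: 0.9
tcp_pos: [142.7, -556.7, 238.2]
orientation: [-0.0, 0.806, 0.592, 0.0]
contact_force: [-0.3, -0.4, -0.2]
opening: 44.0
gripper_force: 0.0
t 0.9 tcp [ 142.7 -556.7  238.2] yaw_y -17.34 F [-0.3 -0.4 -0.2] open 44.0 gf 0.0
turn share -0.0001 shift now [3.177 2.516 0.321] shift after turn [3.175 2.518 0.321] dist 487.8
```

```bash

python3 -m creep '[[0.199,0.157,0.02,0],[0.199,0.157,0.02,0],[0.199,0.157,0.02,0],[0.199,0.157,0.02,0],[0.199,0.157,0.02,0],[0.199,0.157,0.02,0],[0.199,0.157,0.02,0],[0.199,0.157,0.02,0]]' >/dev/null
python3 -m creep '[[0.199,0.157,0.02,0],[0.199,0.157,0.02,0],[0.199,0.157,0.02,0],[0.199,0.157,0.02,0],[0.199,0.157,0.02,0],[0.199,0.157,0.02,0],[0.199,0.157,0.02,0],[0.199,0.157,0.02,0]]'
python3 -c "
from h import *
go(544.5,-282.8,110,-17.3)"
```

```text
time_s: 2.5
tcp_pos: [545.5, -281.7, 199.9]
orientation: [-0.0, 0.807, 0.59, -0.0]
contact_force: [0.9, 0.6, -0.4]
opening: 44.1
gripper_force: 0.0
t 2.5 tcp [ 545.5 -281.7  199.9] yaw_y -17.68 F [ 0.9  0.6 -0.4] open 44.1 gf 0.0
turn share -0.001 shift now [-0.011 -0.005  0.749] shift after turn [-0.011 -0.005  0.749] dist 89.9
```

```bash

python3 -m creep '[[-0.005,-0.003,0.2,-0.001],[-0.005,-0.003,0.2,0],[0,0,0.2,0],[0,0,0.2,0],[0,0,0.2,0],[0,0,0.15,0],[0,0,0,0]]'
python3 - <<'E'
from h import *
t,_=snap('top');s,_=snap('side')
r=lambda a:cv2.resize(a,(400,300),interpolation=cv2.INTER_CUBIC)
cv2.imwrite('pics/c2.png',np.hstack([r(t[160:235,370:470]),r(s[120:210,250:370])])[:,:,::-1])
go(544.5,-282.8,20,-17.3)
E
```

```text
time_s: 3.2
tcp_pos: [541.6, -282.0, 59.0]
orientation: [-0.003, 0.805, 0.593, -0.001]
contact_force: [-0.8, -1.0, -0.9]
opening: 44.1
gripper_force: 0.0
t 3.3 tcp [ 543.6 -283.6   62.3] yaw_y -17.19 F [-0.4 -0.4  0.4] open 43.9 gf 0.0
turn share 0.0003 shift now [0.008 0.006 0.352] shift after turn [0.008 0.006 0.352] dist 42.3
```

View pics/c2.png

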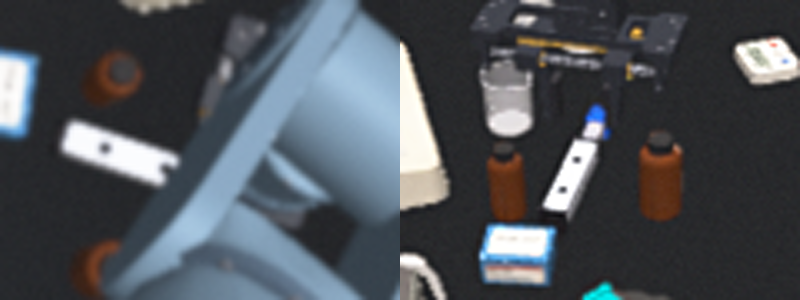

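Top: the arm covers the bar's front end. Side: the fingers straddle the bar just behind the blue grip, with the amber bottle (660,180) clear of the body.

```bash

python3 -m creep '[[0.008,0.006,0.1,0],[0,0,0.1,0],[0,0,0.1,0],[0,0,0.05,0],[0,0,0,0],[0,0,0,0]]'
python3 -m creep '[[0,0,0,0],[0,0,0,0],[0,0,0,0],[0,0,0,0],[0,0,0,0]]' -1
python3 -c "
from h import *
go(544.5+55*BU[0],-282.8+55*BU[1],20,-17.3)"
```

```text
time_s: 3.9
tcp_pos: [544.6, -282.9, 20.1]
orientation: [-0.0, 0.804, 0.594, -0.0]
contact_force: [0.4, -0.6, 0.9]
opening: 44.0
gripper_force: 0.0
time_s: 4.4
tcp_pos: [545.2, -283.2, 20.9]
orientation: [0.001, 0.804, 0.594, 0.0]
contact_force: [0.6, -0.3, 2.2]
opening: 21.2
gripper_force: 30.0
t 4.4 tcp [ 545.2 -283.2   20.9] yaw_y -17.06 F [ 0.6 -0.3  2.2] open 21.2 gf 30.0
turn share 0.0007 shift now [-0.456 -0.008  0.007] shift after turn [-0.457 -0.006  0.007] dist 54.8
```

```bash

python3 -m creep '[[-0.06,0,0,0],[-0.08,0,0,0],[-0.08,0,0,0],[-0.08,0,0,0],[-0.08,0,0,0],[-0.06,0,0,0],[-0.02,0,0,0],[0,0,0,0]]'
python3 -m creep '[[0,0,0,0],[0,0,0,0],[0,0,-0.1,0],[0,0,-0.2,0],[0.2,0,-0.1,0],[0.1,0,0,0],[0,0,0,0],[0,0,0,0]]' 0
python3 - <<'E'
from h import *
t,_=snap('top');s,_=snap('side')
r=lambda a:cv2.resize(a,(400,300),interpolation=cv2.INTER_CUBIC)
cv2.imwrite('pics/c3.png',np.hstack([r(t[160:235,370:470]),r(s[120:210,250:370])])[:,:,::-1])
go(544.5,-282.8,20,-17.3)
E
```

```text
time_s: 5.2
tcp_pos: [528.6, -335.8, 20.8]
orientation: [0.0, 0.804, 0.594, 0.0]
contact_force: [0.6, 1.6, 5.2]
opening: 21.3
gripper_force: 30.0
time_s: 6.0
tcp_pos: [538.5, -300.9, 67.6]
orientation: [-0.001, 0.804, 0.595, -0.0]
contact_force: [-0.8, 1.0, 0.1]
opening: 43.9
gripper_force: 0.0
t 6.1 tcp [ 538.4 -301.5   67.4] yaw_y -17.07 F [ 0.8 -0.6 -0.3] open 43.9 gf 0.0
turn share 0.0006 shift now [0.164 0.004 0.395] shift after turn [0.164 0.003 0.395] dist 51.4
```

View pics/c3.png

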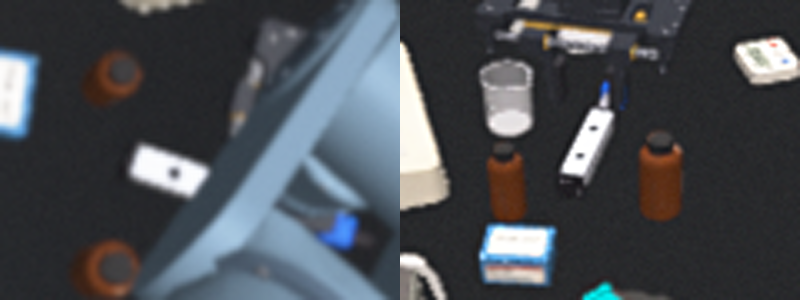

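```bash
python3 - <<'E'
from h import *
P=world('top',[(413.35,202.6)],z=25)[0,:2];print(P-(-24)*BU*1)
go(541,-293.4,8,-17.3)
E
```

```text
[ 540.54716628 -295.87156514]
t 6.1 tcp [ 538.4 -301.5   67.4] yaw_y -17.07 F [ 0.8 -0.6 -0.3] open 43.9 gf 0.0
turn share 0.0006 shift now [0.071 0.002 0.495] shift after turn [0.071 0.001 0.495] dist 60.1
```

```bash

python3 -m creep '[[0.071,0.002,0.05,0],[0,0,0.1,0],[0,0,0.1,0],[0,0,0.1,0],[0,0,0.1,0],[0,0,0.045,0],[0,0,0,0]]'
python3 -m creep '[[0,0,0,0],[0,0,0,0],[0,0,0,0],[0,0,0,0],[0,0,0,0]]' -1
python3 -m creep '[[0,0,-0.05,0],[0,0,-0.1,0],[0,0,-0.2,0],[0,0,-0.25,0],[0,0,-0.25,0],[0,0,-0.25,0],[0,0,-0.25,0],[0,0,-0.25,0]]'
python3 - <<'E'
from h import *
go(534.5+.2554*-4,288.6+.9668*4,235,14.8)
E
```

```text
time_s: 6.8
tcp_pos: [541.0, -292.7, 7.5]
orientation: [-0.001, 0.804, 0.594, -0.0]
contact_force: [-0.4, 0.3, 0.9]
opening: 44.2
gripper_force: 0.0
time_s: 7.3
tcp_pos: [542.2, -293.6, 9.7]
orientation: [0.001, 0.804, 0.594, 0.0]
contact_force: [0.1, 0.5, 3.1]
opening: 22.0
gripper_force: 30.0
time_s: 8.1
tcp_pos: [541.4, -292.9, 202.8]
orientation: [0.0, 0.804, 0.594, 0.0]
contact_force: [0.2, 0.2, -2.1]
opening: 21.6
gripper_force: 30.0
t 8.1 tcp [ 541.4 -292.9  202.8] yaw_y -17.06 F [ 0.2  0.2 -2.1] open 21.6 gf 30.0
turn share -0.0885 shift now [ 4.644 -1.494 -0.268] shift after turn [ 4.733  1.182 -0.268] dist 586.3
```

```bash

python3 -m creep '[[0,0,-0.13,-0.022],[0,0,-0.138,-0.022],[0,0,0,-0.022],[0,0,0,-0.0225],[0,0,0,0]]'
python3 - <<'E'
from h import *
for n in('top','side'):
    t,d=load(n)
    u,v=np.meshgrid(np.arange(640),np.arange(400));uv=np.c_[u.ravel(),v.ravel()];P=world(n,uv,d=d);ok=d.ravel()>0
    k=ok&(P[:,1]>150)&(P[:,1]<430)&(P[:,2]>30)&(P[:,0]>600)&(P[:,0]<760)
    for x0 in range(600,760,20):
        q=P[k&(P[:,0]>=x0)&(P[:,0]<x0+20)]
        if len(q): print(n,x0,len(q),'zmax',q[:,2].max().round(),'y',q[:,1].min().round(),q[:,1].max().round(), 'n z>180',(q[:,2]>180).sum())
go(534.5+.2554*-4,288.6+.9668*4,235,14.8)
E
```

```text
time_s: 8.6
tcp_pos: [541.5, -293.0, 233.8]
orientation: [0.0, 0.61, 0.793, 0.0]
contact_force: [0.4, 0.6, -2.2]
opening: 21.7
gripper_force: 30.0
top 600 9 zmax 197.0 y 254.0 265.0 n z>180 9
top 640 18 zmax 112.0 y 253.0 369.0 n z>180 0
top 660 641 zmax 136.0 y 151.0 430.0 n z>180 0
top 680 1633 zmax 253.0 y 150.0 430.0 n z>180 711
top 700 746 zmax 251.0 y 151.0 377.0 n z>180 492
top 720 710 zmax 252.0 y 152.0 376.0 n z>180 545
top 740 1196 zmax 336.0 y 150.0 430.0 n z>180 1061
side 600 25 zmax 195.0 y 190.0 267.0 n z>180 22
side 640 60 zmax 108.0 y 254.0 266.0 n z>180 0
side 660 1068 zmax 135.0 y 150.0 430.0 n z>180 0
side 680 3347 zmax 249.0 y 150.0 430.0 n z>180 1434
side 700 1385 zmax 248.0 y 150.0 378.0 n z>180 1087
side 720 1416 zmax 248.0 y 150.0 379.0 n z>180 1184
side 740 2425 zmax 334.0 y 150.0 430.0 n z>180 2148
t 8.6 tcp [ 541.5 -293.   233.8] yaw_y 14.88 F [ 0.4  0.6 -2.2] open 21.7 gf 30.0
turn share 0.0002 shift now [ 4.732  1.188 -0.011] shift after turn [ 4.734  1.181 -0.011] dist 585.5
```

```bash

python3 -m creep '[[-0.1,0.025,0,0],[-0.2,0.05,0,0],[-0.2,0.05,0,0]]' >/dev/null; python3 -c "
from h import *
go(533.5,292.5,235,14.8)"
```

```text
t 8.9 tcp [ 572.1 -348.4  233.3] yaw_y 14.62 F [-0.1 -0.3 -1.8] open 21.9 gf 30.0
turn share -0.0005 shift now [ 5.249  1.037 -0.016] shift after turn [ 5.246  1.053 -0.016] dist 642.1
```

I got the sign wrong and moved 60 mm the wrong way. At this height it does no harm, so I'll go on from here.

```bash

python3 -m creep '[[0.1,0.02,0,0],[0.2,0.04,0,0],[0.25,0.05,0,0],[0.25,0.05,0,0],[0.25,0.05,0,0],[0.25,0.05,0,0],[0.25,0.05,0,0],[0.25,0.05,0,0]]' >/dev/null
python3 -m creep '[[0.25,0.05,0,0],[0.25,0.05,0,0],[0.25,0.05,0,0],[0.25,0.05,0,0],[0.25,0.05,0,0],[0.25,0.05,0,0],[0.25,0.05,0,0],[0.25,0.05,0,0]]' >/dev/null
python3 -m creep '[[0.25,0.05,0,0],[0.25,0.05,0,0],[0.25,0.05,0,0],[0.2,0.04,0,0],[0.15,0.03,0,0],[0.1,0.02,0,0],[0,0,0,0],[0,0,0,0]]'
python3 -c "
from h import *
go(533.5,292.5,235,14.8)"
```

```text
time_s: 11.3
tcp_pos: [534.3, 263.0, 233.0]
orientation: [0.0, 0.61, 0.792, -0.0]
contact_force: [-0.4, -0.6, -2.2]
opening: 22.0
gripper_force: 30.0
t 11.3 tcp [534.3 263.  233. ] yaw_y 14.77 F [-0.4 -0.6 -2.2] open 22.0 gf 30.0
turn share -0.0001 shift now [ 0.24   0.056 -0.017] shift after turn [ 0.24   0.056 -0.017] dist 29.6
```

```bash

python3 -m creep '[[0.12,0.028,0,0],[0.12,0.028,0,0],[0,0,0.2,0],[0,0,0.1,0],[0,0,0.05,0],[0,0,0,0],[0,0,0,0]]'
python3 - <<'E'
from h import *
t,_=snap('top');s,_=snap('side')
r=lambda a:cv2.resize(a,(400,400),interpolation=cv2.INTER_CUBIC)
cv2.imwrite('pics/c4.png',np.hstack([r(t[150:240,190:280]),r(s[225:375,230:380])])[:,:,::-1])
go(533.5,292.5,150,14.8)
E
```

```text
time_s: 12.0
tcp_pos: [533.8, 293.0, 191.5]
orientation: [0.0, 0.61, 0.792, 0.0]
contact_force: [0.4, 0.5, -2.0]
opening: 21.4
gripper_force: 30.0
t 12.1 tcp [534.1 293.  192.1] yaw_y 14.78 F [ 0.  -0.1 -2.5] open 22.0 gf 30.0
turn share -0.0001 shift now [-0.003 -0.006  0.351] shift after turn [-0.003 -0.006  0.351] dist 42.1
```

View pics/c4.png

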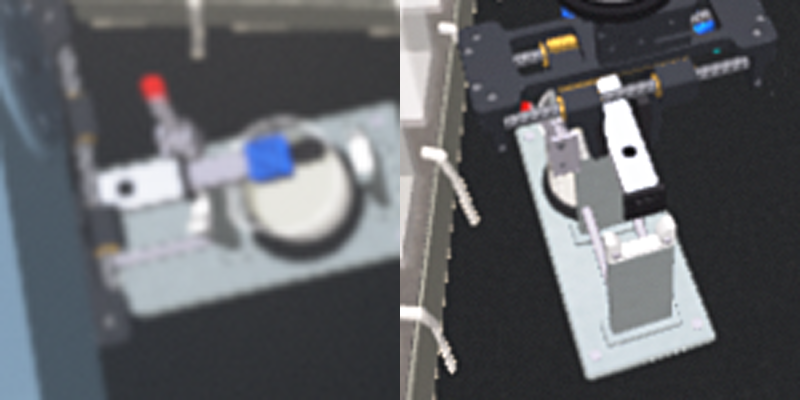

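Top: front hole at crop (126,188) and blue grip at (270,158). Side: rear hole at crop (628,152), with the bar hanging over the saddles. I'll check the alignment in the seat frame.

```bash
cat >> h.py <<'E'
SE=np.array([534.5,288.6]);SU=np.array([np.cos(np.radians(-75.2)),np.sin(np.radians(-75.2))])
def seatf(P): r=P[:,:2]-SE; return np.c_[r@SU,r@[-SU[1],SU[0]],P[:,2]-135].round(1)
E
python3 - <<'E'
from h import *
T=lambda x,y:(190+x/4.444-.4,150+y/4.444-.4)
S=lambda x,y:(230+(x-400)/2.667-.3,225+y/2.667-.3)
print('fhole',seatf(world('top',[T(126,188)],z=209)),'grip',seatf(world('top',[T(270,158)],z=210)))
print('rhole side',seatf(world('side',[S(628,152)],z=209)),'collar rear top mid',seatf(world('side',[S(643,196)],z=211)))
print('fork',seatf(world('top',[T(361,155)],z=149)))
print('rear saddle prongs side',seatf(world('side',[S(613,243),S(664,225)],z=143)))
t,d=load('side')
for z,(x,y) in ((0,(628,140)),(0,(640,168))):
    u,v=map(int,np.round(S(x,y)));print(seatf(world('side',[(u,v)],d=d[v,u])))
print(seatf(np.array([bot.sense()['tcp_pos']])))
E
```

```text
fhole [[22.  -0.4 74. ]] grip [[105.2  -2.2  75. ]]
rhole side [[-28.4   1.7  74. ]] collar rear top mid [[-64.6   2.9  76. ]]
fork [[151.1  -1.8  14. ]]
rear saddle prongs side [[-50.4  20.3   8. ]
 [-47.8 -16.9   8. ]]
[[-18.4  -1.   73.5]]
[[-41.1  -3.1  70.4]]
[[-4.4  0.7 57.1]]
```

```bash

python3 -m creep '[[0,0,0.15,0],[0,0,0.15,0],[0,0,0.1,0],[0,0,0.03,0],[0,0,0.02,0],[0,0,0,0],[0,0,0,0]]'
python3 -c "
from h import *
go(533.5,292.5,129,14.8)"
```

```text
time_s: 12.8
tcp_pos: [533.9, 293.1, 137.9]
orientation: [0.0, 0.61, 0.792, 0.001]
contact_force: [0.3, -0.3, -1.9]
opening: 22.0
gripper_force: 30.0
t 12.8 tcp [533.9 293.1 137.9] yaw_y 14.8 F [ 0.3 -0.3 -1.9] open 22.0 gf 30.0
turn share 0.0 shift now [-0.004 -0.005  0.074] shift after turn [-0.004 -0.005  0.074] dist 9.0
```

```bash

python3 -m creep '[[0,0,0.025,0],[0,0,0.02,0],[0,0,0,0],[0,0,0,0]]'
python3 -m creep '[[0,0,0.015,0],[0,0,0.01,0],[0,0,0,0],[0,0,0,0]]'
```

```text
time_s: 13.2
tcp_pos: [533.3, 292.9, 131.6]
orientation: [-0.0, 0.61, 0.792, -0.0]
contact_force: [0.2, 0.7, -2.3]
opening: 21.9
gripper_force: 30.0
time_s: 13.6
tcp_pos: [533.7, 293.0, 130.6]
orientation: [0.0, 0.61, 0.792, 0.0]
contact_force: [-4.5, -0.9, 8.9]
opening: 21.4
gripper_force: 30.0
```

```bash

python3 -m creep '[[0,0,-0.01,0],[0,0,0,0],[0,0,0,0],[0,0,0,0],[0,0,-0.1,0],[0,0,-0.2,0],[0,0,-0.2,0],[0,0,-0.2,0]]' -0.3
python3 -m creep '[[0,0,-0.2,0],[0,0,-0.1,0],[0.2,-0.1,0,0],[0.2,-0.2,0,0],[0.2,-0.2,0,0],[0.2,-0.1,0,0],[0,0,0,0]]'
python3 - <<'E'
from h import *
t,_=snap('top');s,_=snap('side')
r=lambda a:cv2.resize(a,(400,400),interpolation=cv2.INTER_CUBIC)
cv2.imwrite('pics/c5.png',np.hstack([r(t[150:240,190:280]),r(s[225:375,230:380])])[:,:,::-1])
E
```

```text
time_s: 14.4
tcp_pos: [533.5, 292.9, 215.6]
orientation: [0.0, 0.61, 0.792, 0.0]
contact_force: [-0.2, -0.1, -0.3]
opening: 31.1
gripper_force: 0.0
time_s: 15.1
tcp_pos: [436.9, 369.2, 250.0]
orientation: [-0.001, 0.609, 0.793, -0.0]
contact_force: [-0.5, -0.3, -0.4]
opening: 31.0
gripper_force: 0.0
```

View pics/c5.png

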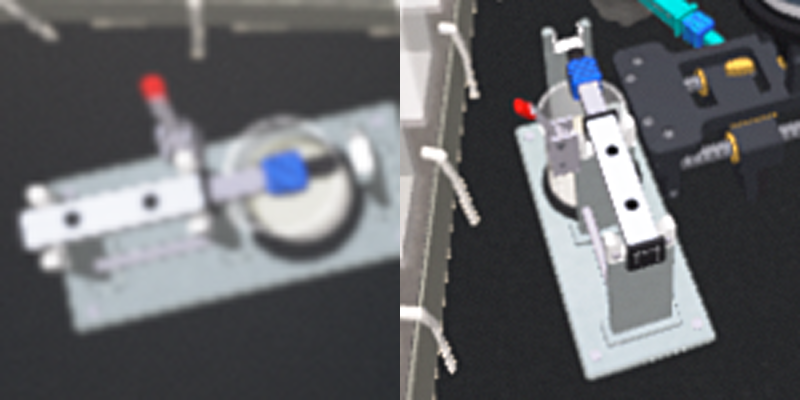

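Top: the bar lies between the saddle prongs, with holes at crop (72,218) and (151,201), both dark. Side: the rear collar at crop (645,252) sits outside the rear saddle. The strap comes next, from the +y side with the gripper turned 90°.

```bash

python3 -m creep '[[0,0,-0.05,0.0235],[0,0,-0.05,0.0235],[0,0,0,0.0235],[0,0,0,0.0235],[0,0,0,0.0235],[0,0,0,0.0235],[0,0,0,0.0235],[0,0,0,0.0235]]' -1 >/dev/null
python3 -m creep '[[0,0,0,0.0235],[0,0,0,0.0235],[0,0,0,0.015],[0,0,0,0]]'
python3 - <<'E'
from h import *
T=lambda x,y:(190+x/4.444-.4,150+y/4.444-.4)
print('holes',seatf(world('top',[T(72,218),T(151,201)],z=146)),'grip',seatf(world('top',[T(285,173)],z=147)),'tab',seatf(world('top',[T(153,87)],z=195)), 'fork',seatf(world('top',[T(361,155)],z=149)))
P=SE+45.5*SU+74*np.array([-SU[1],SU[0]]);print(P)
go(P[0],P[1],262,-75.2)
E
```

```text
time_s: 16.4
tcp_pos: [440.3, 366.3, 261.7]
orientation: [0.0, 0.992, 0.128, -0.0]
contact_force: [-0.6, 0.5, 1.0]
opening: 0.3
gripper_force: 0.0
holes [[-27.    0.6  11. ]
 [ 21.5  -0.1  11. ]] grip [[104.   -1.8  12. ]] tab [[45.8 56.4 60. ]] fork [[151.1  -1.8  14. ]]
[617.66771274 263.51252191]
t 16.4 tcp [440.3 366.3 261.7] yaw_y -75.33 F [-0.6  0.5  1. ] open 0.3 gf 0.0
turn share -0.0004 shift now [ 1.213  1.203 -0.002] shift after turn [ 1.21   1.206 -0.002] dist 205.0
```

```bash

python3 -m creep '[[0.1,0.1,0,0],[0.2,0.2,0,0],[0.2,0.2,0,0],[0.2,0.2,0,0],[0.2,0.2,0,0],[0.2,0.2,0,0],[0.113,0.105,0,0],[0,0,0,0]]'
python3 -c "
from h import *
go(617.7,263.5,179,-75.2)"
```

```text
time_s: 17.2
tcp_pos: [619.9, 261.4, 261.1]
orientation: [0.0, 0.992, 0.128, 0.0]
contact_force: [-0.1, -0.2, -1.3]
opening: 0.3
gripper_force: 0.0
t 17.2 tcp [619.9 261.4 261.1] yaw_y -75.31 F [-0.1 -0.2 -1.3] open 0.3 gf 0.0
turn share -0.0003 shift now [-0.013 -0.022  0.684] shift after turn [-0.013 -0.022  0.684] dist 82.1
```

```bash

python3 -m creep '[[0,-0.015,0.1,0],[0,0,0.2,0],[0,0,0.2,0],[0,0,0.1,0],[0,0,0.084,0],[0,0,0,0],[0,0,0,0]]'
python3 -m creep '[[-0.06,0,0,0],[-0.06,0,0,0],[-0.06,0,0,0],[-0.06,0,0,0],[0,0,0,0]]'
python3 -c "
from h import *
go(617.7,263.5,179,-75.2);print(seatf(np.array([bot.sense()['tcp_pos']])))"
```

```text
time_s: 17.9
tcp_pos: [615.7, 266.2, 179.0]
orientation: [0.0, 0.992, 0.129, -0.001]
contact_force: [0.8, -3.7, -2.9]
opening: 0.4
gripper_force: 1.8
time_s: 18.4
tcp_pos: [589.7, 258.8, 182.7]
orientation: [0.0, 0.992, 0.129, 0.003]
contact_force: [2.9, -4.8, 5.4]
opening: 0.2
gripper_force: 3.0
t 18.4 tcp [589.7 258.8 182.7] yaw_y -75.19 F [ 2.9 -4.8  5.4] open 0.2 gf 3.0
turn share 0.0 shift now [0.235 0.022 0.032] shift after turn [0.235 0.022 0.032] dist 28.6
[[42.9 45.8 47.7]]
```

```bash
python3 - <<'E'
from h import *
for n,(u0,u1,v0,v1) in(('top',(190,290,140,235)),('side',(230,400,200,375))):
    t,d=snap(n);hsv=cv2.cvtColor(t,cv2.COLOR_RGB2HSV)[v0:v1,u0:u1].astype(int)
    m=((hsv[...,0]<8)|(hsv[...,0]>172))&(hsv[...,1]>150)&(hsv[...,2]>90)
    v,u=np.nonzero(m);print(n,len(u))
    if len(u):
        P=world(n,np.c_[u+u0,v+v0],d=d[v+v0,u+u0]);S=seatf(P);print(np.median(S,0),S.min(0),S.max(0))
r=lambda a:cv2.resize(a,(400,400),interpolation=cv2.INTER_CUBIC)
t,_=load('top');s,_=load('side')
cv2.imwrite('pics/c6.png',np.hstack([r(t[150:240,190:280]),r(s[225:325,260:360])])[:,:,::-1])
E
```

```text
top 0
side 0
```

View pics/c6.png

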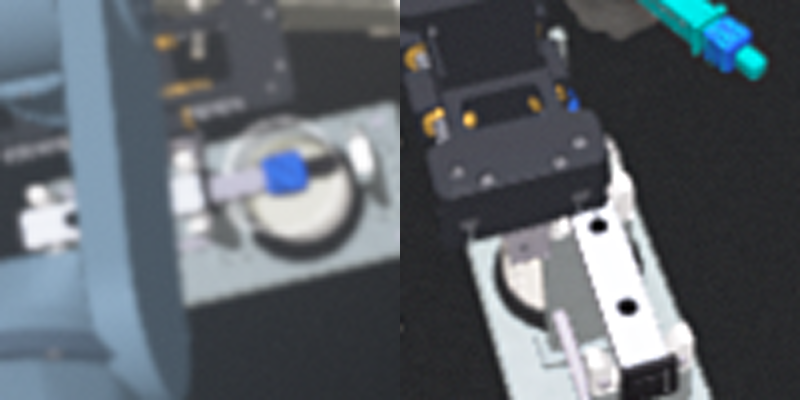

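Top and side: the bar is still seated, and the strap is hidden under the gripper body. The forces are small, so I'll keep pushing.

```bash

python3 -m creep '[[0,0,0,0],[0,0,0,0]]'
python3 -m creep '[[-0.04,0,0,0],[-0.04,0,0,0],[0,0,0,0],[0,0,0,0]]'
```

```text
time_s: 18.7
tcp_pos: [590.2, 258.9, 182.6]
orientation: [0.0, 0.992, 0.129, 0.003]
contact_force: [2.4, -3.7, 5.2]
opening: 0.1
gripper_force: 3.0
time_s: 19.1
tcp_pos: [580.3, 255.8, 181.7]
orientation: [0.001, 0.992, 0.129, 0.002]
contact_force: [2.6, -5.7, 2.7]
opening: 0.3
gripper_force: 3.4
```

```bash

python3 -m creep '[[-0.04,0,0,0],[-0.04,0,0,0],[0,0,0,0],[0,0,0,0]]'
python3 -m creep '[[-0.04,0,0,0],[-0.04,0,0,0],[0,0,0,0],[0,0,0,0]]'
```

```text
time_s: 19.5
tcp_pos: [570.0, 253.8, 180.2]
orientation: [0.0, 0.992, 0.129, 0.0]
contact_force: [1.9, -4.9, -1.5]
opening: 0.3
gripper_force: 2.6
time_s: 19.9
tcp_pos: [560.7, 252.6, 180.4]
orientation: [-0.001, 0.992, 0.129, 0.0]
contact_force: [-0.1, 0.3, -0.2]
opening: 0.2
gripper_force: 0.0
```

```bash

python3 -m creep '[[-0.03,0,0,0],[0,0,-0.1,0],[0,0,-0.2,-0.02],[0,0,-0.2,-0.0235],[0,0,-0.15,-0.0235],[0,0,0,-0.0235],[0,0,0,-0.0235],[0,0,0,-0.0235]]' -0.2 >/dev/null
python3 -m creep '[[0,0,0,-0.0235],[0,0,0,-0.0235],[0,0,0,-0.0235],[0,0,0,-0.0235],[0,0,0,-0.0184],[-0.2,0,0,0],[-0.2,0,0,0],[-0.2,0,0,0]]'
cat > red.py <<'E'
from h import *
for n,(u0,u1,v0,v1) in(('top',(190,290,140,235)),('side',(230,400,200,375))):
    t,d=snap(n);h0=cv2.cvtColor(t,cv2.COLOR_RGB2HSV)[v0:v1,u0:u1].astype(int)
    for nm,m in(('red',((h0[...,0]<8)|(h0[...,0]>172))&(h0[...,1]>150)&(h0[...,2]>90)),('blue',(h0[...,0]>105)&(h0[...,0]<125)&(h0[...,1]>150)&(h0[...,2]>120))):
        v,u=np.nonzero(m)
        if len(u)>2:
            S=seatf(world(n,np.c_[u+u0,v+v0],d=d[v+v0,u+u0]));k=(S[:,1]>-40)&(S[:,1]<70)&(S[:,0]>-60)&(S[:,2]>-10)
            S=S[k];print(n,nm,len(S));
            if len(S): print(np.median(S,0),S.min(0),S.max(0))
E
python3 red.py; python3 -c "
from h import *
go(*(SE+104*SU),250,14.8)"
```

```text
time_s: 21.5
tcp_pos: [575.9, 180.9, 259.0]
orientation: [0.0, 0.61, 0.792, 0.0]
contact_force: [-0.2, -0.0, -0.8]
opening: 35.1
gripper_force: 0.0
top red 7
[45.7 -9.8 22. ] [ 44.6 -13.7  20.2] [48.  -4.6 24.7]
side red 36
[44.3 -7.8 18.1] [ 39.6 -15.2  11.7] [54.7 -0.7 20.7]
side blue 102
[100.45   1.55  10.2 ] [ 90.  -10.5  -6.4] [122.6  12.1  13.3]
t 21.6 tcp [576.6 179.1 259. ] yaw_y 14.61 F [-0.4  0.7 -0.2] open 35.0 gf 0.0
turn share -0.0005 shift now [ 0.105 -0.107  0.074] shift after turn [ 0.106 -0.107  0.074] dist 20.1
```

The tab is at seat y −10, z about 18, so the strap is shut. Next, the blue grip.

```bash

python3 -m creep '[[0.106,-0.107,0,0],[0,0,0.2,0],[0,0,0.25,0],[0,0,0.2,0],[0,0,0,0],[0,0,0,0]]'
python3 -c "
from h import *
go(*(SE+104*SU),122,14.8)"
```

```text
time_s: 22.2
tcp_pos: [560.1, 190.9, 180.6]
orientation: [-0.0, 0.61, 0.792, 0.0]
contact_force: [-0.4, -0.8, 1.0]
opening: 35.2
gripper_force: 0.0
t 22.2 tcp [560.1 190.9 180.6] yaw_y 14.79 F [-0.4 -0.8  1. ] open 35.2 gf 0.0
turn share -0.0 shift now [-0.025  0.002  0.488] shift after turn [-0.025  0.002  0.488] dist 58.7
```

```bash

python3 -m creep '[[-0.025,0.002,0.1,0],[0,0,0.15,0],[0,0,0.12,0],[0,0,0.1,0],[0,0,0.018,0],[0,0,0,0],[0,0,0,0]]'
python3 -m creep '[[0,0,0,0],[0,0,0,0],[0,0,0,0],[0,0,0,0]]' -1
python3 -c "
from h import *
go(*(SE+104*SU),122,14.8)"
```

```text
time_s: 22.9
tcp_pos: [561.6, 187.5, 121.9]
orientation: [0.0, 0.61, 0.792, 0.0]
contact_force: [0.6, -0.1, 0.2]
opening: 35.4
gripper_force: 0.0
time_s: 23.3
tcp_pos: [561.5, 187.5, 121.8]
orientation: [0.0, 0.61, 0.792, 0.0]
contact_force: [-0.3, -0.5, 1.9]
opening: 24.0
gripper_force: 30.0
t 23.3 tcp [561.5 187.5 121.8] yaw_y 14.76 F [-0.3 -0.5  1.9] open 24.0 gf 30.0
turn share -0.0001 shift now [ 0.006 -0.002 -0.001] shift after turn [ 0.006 -0.002 -0.001] dist 0.7
```

Gripped on 24.0 mm. Now pull along −tool x.

```bash

python3 -m creep '[[-0.02,0,0,0],[-0.02,0,0,0],[-0.02,0,0,0],[-0.02,0,0,0],[-0.02,0,0,0],[0,0,0,0]]'
python3 -m creep '[[-0.02,0,0,0],[-0.02,0,0,0],[-0.01,0,0,0],[0,0,0,0]]'
python3 -c "
from h import *
go(*(SE+104*SU),122,14.8)"
```

```text
time_s: 23.9
tcp_pos: [564.3, 175.2, 121.4]
orientation: [0.0, 0.61, 0.792, -0.0]
contact_force: [-0.6, 2.5, 3.3]
opening: 23.7
gripper_force: 30.0
time_s: 24.3
tcp_pos: [565.8, 169.5, 121.3]
orientation: [0.0, 0.61, 0.792, -0.0]
contact_force: [0.2, 1.6, 3.4]
opening: 23.7
gripper_force: 30.0
t 24.3 tcp [565.8 169.5 121.3] yaw_y 14.75 F [0.2 1.6 3.4] open 23.7 gf 30.0
turn share -0.0001 shift now [ 0.16   0.001 -0.006] shift after turn [ 0.16   0.001 -0.006] dist 19.2
```

```bash

for i in 1 2 3 4; do :; done
python3 -m creep '[[-0.01,0,0,0],[-0.01,0,0,0],[-0.01,0,0,0],[0,0,0,0]]'
python3 -m creep '[[-0.01,0,0,0],[-0.01,0,0,0],[0,0,0,0]]'
python3 -m creep '[[-0.01,0,0,0],[0,0,0,0]]'
```

```text
time_s: 24.7
tcp_pos: [566.9, 165.6, 121.3]
orientation: [0.001, 0.61, 0.792, -0.0]
contact_force: [-0.0, -2.2, 3.8]
opening: 23.7
gripper_force: 30.0
time_s: 25.0
tcp_pos: [567.2, 164.2, 121.2]
orientation: [-0.0, 0.61, 0.792, 0.0]
contact_force: [0.4, 1.3, 3.4]
opening: 23.7
gripper_force: 30.0
time_s: 25.2
tcp_pos: [567.5, 163.1, 121.2]
orientation: [-0.0, 0.61, 0.792, 0.0]
contact_force: [0.6, 2.7, 3.8]
opening: 23.4
gripper_force: 30.0
```

```bash

python3 -m creep '[[-0.01,0,0,0],[-0.01,0,0,0],[0,0,0,0]]'
python3 -m creep '[[-0.01,0,0,0],[-0.01,0,0,0],[0,0,0,0]]'
```

```text
time_s: 25.5
tcp_pos: [567.9, 161.4, 121.2]
orientation: [-0.0, 0.61, 0.792, 0.0]
contact_force: [-0.6, 5.9, 3.4]
opening: 23.9
gripper_force: 30.0
time_s: 25.8
tcp_pos: [568.0, 160.8, 121.2]
orientation: [-0.002, 0.61, 0.792, 0.001]
contact_force: [-2.2, 12.8, 3.8]
opening: 23.6
gripper_force: 30.0
```

The force rose to 13 N with the tube no longer moving, so it's locked. Ease off, release, retract and inspect.

```bash

python3 -m creep '[[0.015,0,0,0],[0.01,0,0,0],[0,0,0,0]]'
python3 -m creep '[[0,0,0,0],[0,0,0,0],[0,0,0,0],[0,0,-0.1,0],[0,0,-0.2,0],[0,0,-0.25,0],[0,0,-0.25,0],[0,0,-0.2,0]]' -0.3
python3 -m creep '[[-0.2,0,0,0],[-0.25,-0.1,0,0],[-0.25,-0.2,0,0],[-0.25,-0.2,0,0],[-0.25,-0.2,0,0],[-0.2,-0.1,0,0],[0,0,0,0],[0,0,0,0]]'
python3 red.py
python3 - <<'E'
from h import *
t,_=load('top');s,_=load('side')
r=lambda a:cv2.resize(a,(400,400),interpolation=cv2.INTER_CUBIC)
cv2.imwrite('pics/c7.png',np.hstack([r(t[150:240,190:280]),r(s[225:325,270:370])])[:,:,::-1])
E
```

```text
time_s: 26.1
tcp_pos: [567.8, 161.4, 121.2]
orientation: [-0.0, 0.61, 0.792, 0.0]
contact_force: [-0.2, 3.7, 3.8]
opening: 23.7
gripper_force: 30.0
time_s: 26.9
tcp_pos: [568.4, 161.2, 244.1]
orientation: [0.001, 0.61, 0.792, 0.001]
contact_force: [0.6, -0.0, -0.5]
opening: 30.8
gripper_force: 0.0
time_s: 27.7
tcp_pos: [518.1, -25.9, 242.0]
orientation: [0.0, 0.611, 0.792, 0.0]
contact_force: [0.1, 0.6, 0.1]
opening: 30.8
gripper_force: 0.0
top red 7
[45.2 -9.7 19.6] [ 44.  -12.9  15.9] [47.1 -4.1 19.9]
top blue 58
[131.05  -2.1   11.2 ] [121.3 -11.3  -4.2] [142.3   8.1  19.2]
side red 31
[44.  -9.1 18.4] [ 38.4 -14.9  15. ] [51.5 -1.  20.9]
side blue 102
[126.15   1.05   9.6 ] [116.8 -12.6  -8.1] [148.4  12.3  12.4]
```

View pics/c7.png

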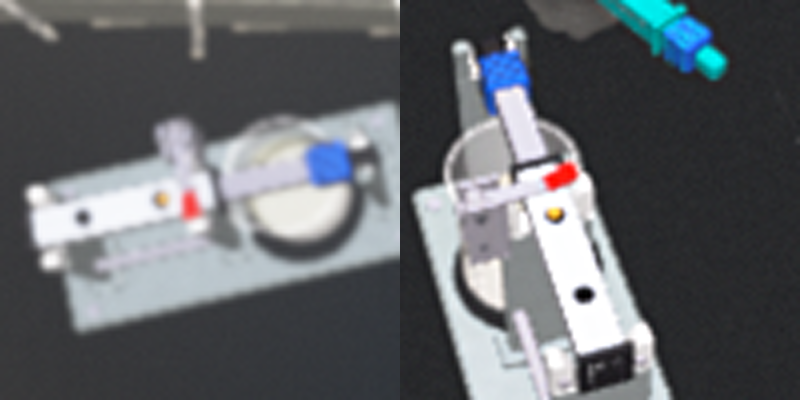

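The brass button stands in the front hole (side crop 555,213). The red-tabbed strap lies shut over the bar (560,175), and the nose is in the fork (500,50). Everything is let go.

```bash
python3 -m creep '[[0,0,0,0],[0,0,0,0],[0,0,0,0]]' >/dev/null; python3 -c "
from station import bot
print(bot.job_done())"
```

```text
the job is handed in; nothing more can be done
None
```

The job is handed in at about 28 s of the 61 s: the bar is seated, the strap is shut, the button is up in the front hole, and the nose is in the fork; the bottles, carton and beakers looked undisturbed, but I did not re-measure them at the end.

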